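Tuck the flashing strip under the lapped plate of the drain board and hold it down

TASK

Pick up the loose aluminium flashing strip (it has an upright tab to grip), bring it to the white drain board and slide its thin leading edge under the hinged grey lap plate, squarely and centred, until the strip's raised bead is up against the plate's front edge; do not lift the lap plate on the way and leave the bottles, jar and vial where they stand. Finish while still holding: the program ends with the gripper firmly pressing the strip down flat on the board (a push of about 10 N), and nothing is let go.

Things in the scene. Friction and masses are not known exactly. Their poses are not given: they have to be found in the camera images.
- strip: Loose bare-aluminium flashing strip, 0.14 kg: leaf 100 mm along x, 110 along y, 4 mm thick (2.5 over the last 8 mm at the leading edge, x = +50). Origin: underside centre, z up. Full-width bead 14 mm high over the underside, front face at x = +15 mm; rear hem (x = -50) 12 mm high. Starts flat on the worktop, leading edge roughly away from the robot.
- strip_tab (a point): Top centre of the strip's grip tab, 45 mm over the strip's underside at strip x = -15 mm, y = 0. The tab is an upright block, 16 mm along x, 24 mm along y: grip it from above across its 24 mm (fingers on its +y and -y faces), tips just clear of the leaf.
- strip_edge (a point): Middle of the strip's leading edge, at the underside (strip x = +50 mm).
- board: Fixed drain board that carries the deck and the hinged lap plate. Origin: on the worktop below the middle of the lap plate's front edge; x is the tucking direction (from open deck to lap plate), y to its left, z up. Deck top at z = 12 mm. With the bead against the plate the strip's origin is at board x = -15 mm.
- deck: White deck panel of the drain board, fixed; same origin and axes as the board. Reaches from x = -120 to +86 mm and y = -90 to +90 mm, top at z = 12 mm; a curb 4 mm higher runs along both sides, 168 mm between them.
- lap_front (a point): Middle of the lap plate's front lower edge as it lies flat, 8 mm over the deck. The grey plate is 4 mm thick, covers board x = 0 to +70 mm, 172 mm wide. Under it a slot 8 mm high and 148 mm wide (between side packers) opens towards -x.
- lap_plate (a joint): Angle of the lap plate about its hinge along its rear edge (board x = +70 mm): 0 lying flat as found, growing as its front edge is lifted (0.06 rad lifts the front edge about 4 mm). It has no spring and weighs 0.1 kg.
- reagent_blue: White plastic bottle with blue cap, 54 mm across, 92 mm tall, loose; origin centre of its underside. Leave it.
- vial_4: Small vial with red cap, 26 mm across, 49 mm tall, loose; origin centre of its underside. Leave it.
- reagent_white: White plastic bottle with red cap, 54 mm across, 96 mm tall, loose; origin centre of its underside. Leave it.
- jar_1: Clear jar with black lid, 63 mm across, 94 mm tall, loose; origin centre of its underside. Leave it.

How it is judged (in metres and radians):
On the way, in this order (a step that is already met when the one before it is completed fails the run):
1. the strip is lifted off the worktop (height (world z) of strip above 0.016 m), for 0.1 s.
2. its leading edge is at least 5 mm under the lap plate (x of strip_edge in the frame of board between 0.005 and 0.045 m and z of strip_edge in the frame of board below 0.02 m and y of strip_edge in the frame of board between -0.03 and 0.03 m), for 0.05 s.
At the end, for the whole second after the job is handed in: Strip flat on the deck (0.04 rad, edge within 3 mm), leading edge at least 30 mm under the lap plate (35 is home), within 15 mm of the middle and 0.06 rad of square; lap plate flat (under 0.04 rad); the gripper still presses, the strip bearing on the deck with over 4 N, at rest (x of strip_edge in the frame of board between 0.03 and 0.04 m and y of strip_edge in the frame of board between -0.015 and 0.015 m and z of strip_edge in the frame of board between 0.008 and 0.015 m and angle between the x axis of strip and the x axis of board, either way round below 0.06 rad and angle between strip's own z axis and vertical below 0.04 rad and contact force between strip and deck above 4 N and contact force between the fingers and strip above 3 N and value of joint lap_plate below 0.04 rad and linear speed of strip below 0.01 m/s); the arm keeps its last pose, push and grip.
It fails at once if the lap plate is lifted more than about 4 mm at its front edge (value of joint lap_plate above 0.06 rad).
It fails at once if a bystander is moved more than 20 mm (distance of any of reagent_blue, vial_4, reagent_white, jar_1 from where it was at the start of the episode above 0.02 m).
It also fails if it takes over 45 s, if anything falls off the work surface, if the arm or the gripper's body presses on something with over 40 N, if the wrist force passes 120 N, or if a joint passes its speed limit or range.

ROBOT

A 6-joint arm with a two-finger parallel gripper is mounted at the origin on a cart in front of the work surface, level with it; the furniture and walls round the work are solid. World frame = base frame: x ahead of the robot, y to its left, z up, the work surface at z = 0. Lengths are in m, angles in degrees, forces in N, time in s.
With the tool pointing down it reaches from about 0.3 to 0.75 m from the base axis. Payload 8.5 kg.
Tool frame: the origin (TCP) lies at the very end of the fingers, on their centre line; the grasp point (between the pads) lies 19 mm behind it (env.hold_point_z is the distance from the TCP to the grasp point, in m); z points along the fingers, y is the line along which they close (so a half turn about z gives the same grasp; the last joint's range is limited). The gripper opens to 85 mm and grips with 20 to 120 N. Pads are 22 mm wide; open, the fingers measure 114 mm over their backs; the gripper's body (76 mm by 85 mm) begins 54 mm behind the grasp point. The pads swing forward as they close: fully open they stand 13 mm farther back than shut.
Start: joints at [58.539, 21.807, 74.336, -0, 83.858, -12.336], TCP at [0.18, 0.52, 0.231] pointing down, gripper open.
Joint ranges: [-178.18, 178.18], [-50.72, 133.34], [12.68, 142.11], [-81.47, 261.47], [9.98, 163.14], [-165.26, 165.26]. Speed limits (degrees/s): [136.94, 136.94, 180, 180, 180, 180].

INTERFACE

Orientations are given as a 3x3 rotation matrix whose columns are the frame's x, y, z axes.
In Python, from rig import env, optics gives the robot as it stands.
- The arm moves only by the shell command python3 -m jog 'ROWS' [OPENING] [FORCE]. ROWS is JSON, a list of rows, each an object with "linear": the shift along the tool's x, y, z in units of 40 mm (1.0 is 40 mm), a list of three; "roll": the turn about the tool's z in units of 5 degrees (1.0 is 5 degrees). A call has 1 to 12 rows; each row shifts and turns the commanded pose from where the row before left it, along the tool's axes as they then stand; what a row does not reach is not made up. A row lasts 1/12 s, in which the tool goes at most 41.7 mm and 7.16 degrees, less where a joint would pass 70% of its speed; a pose out of reach is approached as far as the arm can. A call is refused whole if a number of a shift passes 1 or a number of a turn 1, either way. A call with a gripper value outside its range is refused whole. OPENING is the opening, from -1 (shut) to 1 (fully open), set as the call begins (- or left out, the last holds). The fingers move at their own pace and stop on an object; FORCE is the grip in N (left out, the last holds). Time passes only in rows, so rows that do not move let the fingers close. It gives the time, the measured TCP pose, the force, the opening and the grip force at its end, in the units of the state.
- env.observe(): the state, without advancing time (a new reading comes with each control period).
- optics.get_image(name): name is "scene" or "top" or "wrist"; returns the picture (420x560x3 uint8, red, green, blue); there is no depth.
- optics.calibration(name): a dict with "fov_y" (degrees; the focal length in pixels is half the picture's height over the tangent of half this angle, whatever the lens; pixels are square), "cx", "cy" (the principal point, pixels), "T" (4x4, takes a point from camera to world coordinates). Camera axes: x right, y down, z forward; pixel columns grow to the right and rows downward; lengths in m; the calibration is good to about 2 mm. A picture is of the moment at which its call begins: read the wrist's pose just before it. calibration takes no time and is no camera call; for the wrist camera it gives the pose at the moment of the call.
- env.close_job(): hands the job in; it is judged then, once.
The state is a dict: "time_s": time; "q": joint angles; "qvel": joint speeds; "joint_efforts": joint torques, N m; "position": TCP position; "tool_rot": TCP orientation; "ft_force": force on the tool from outside, world axes, zero at the start; "wrist_torque": the same for the moment, N m; "grip_width": finger opening in m; "gripper_force": force on a finger pad.
Only numpy, scipy, OpenCV 4.12 (cv2) and the standard library are available. Lean on these libraries where they do the work, as an engineer would, in place of code of your own. Each camera call takes 0.05 s, during which the arm holds its last target. There are 200 camera calls.

## Working session

There is one attempt and no reset: what is moved stays moved. The work goes in short steps, Python scripts to look and compute and a shell command to move; the robot and the scene stay as the last step left them, time stands still between calls to the robot, and variables do not carry over. Pictures are saved under pics/ and viewed, at most 13 in all, crops included, and the job is handed in when it is done.

```bash
mkdir -p pics; ls
python3 - <<'E'
from rig import env, optics
import cv2, numpy as np
s=env.observe(); print(s)
for n in("scene","top"):
    im=optics.get_image(n); c=optics.calibration(n); print(n,c)
    cv2.imwrite(f"pics/{n}0.png",im[:,:,::-1])
E
```

```text
pics
{'time_s': 0.0, 'q': array([ 5.85388878e+01,  2.18407708e+01,  7.43854431e+01,  2.43598643e-03,
        8.38565839e+01, -1.23360191e+01]), 'qvel': array([-0.01004219, -0.02419107,  0.00344922,  0.03437327, -0.14110761,
       -0.0419659 ]), 'joint_efforts': array([-1.38350766e-03, -4.48442531e+01, -2.31279981e+01, -2.28463887e-04,
        4.53977671e-03, -4.06848528e-05]), 'position': array([0.18003703, 0.51939308, 0.23070977]), 'tool_rot': array([[-9.44803875e-01,  3.27635488e-01, -7.90279429e-04],
       [ 3.27636254e-01,  9.44803164e-01, -1.21059277e-03],
       [ 3.50025353e-04, -1.40269693e-03, -9.99998955e-01]]), 'ft_force': array([-0.6881079 , -0.36472692, -0.63979194]), 'wrist_torque': array([-0.02447469, -0.02245887, -0.01056227]), 'gripper_force': 0.0, 'grip_width': 0.08545627424805738}
scene {'fov_y': 49.13778856028014, 'cx': 281.6468048445245, 'cy': 212.1317510075057, 'T': array([[ 0.66384097, -0.43759966,  0.60648306, -0.11545461],
       [-0.74775642, -0.37400414,  0.54861757, -0.52327414],
       [-0.01324769, -0.81769642, -0.57549723,  0.67223358],
       [ 0.        ,  0.        ,  0.        ,  1.        ]])}
top {'fov_y': 52.31584774442588, 'cx': 284.80135378112544, 'cy': 207.5642503346092, 'T': array([[ 0.00778136, -0.99751348,  0.07004505,  0.45763024],
       [-0.99996403, -0.00799868, -0.0028227 ,  0.03657386],
       [ 0.00337595, -0.07002057, -0.99753984,  1.2206253 ],
       [ 0.        ,  0.        ,  0.        ,  1.        ]])}
```

View pics/scene0.png

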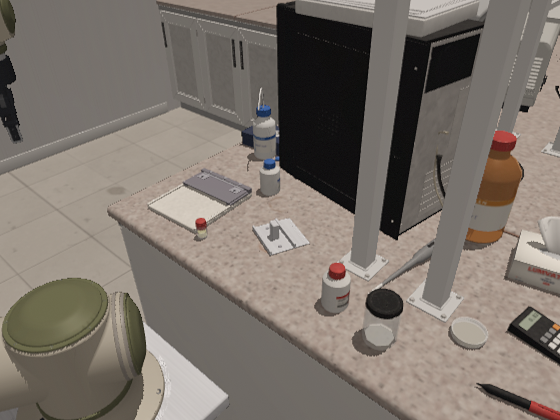

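View pics/top0.png

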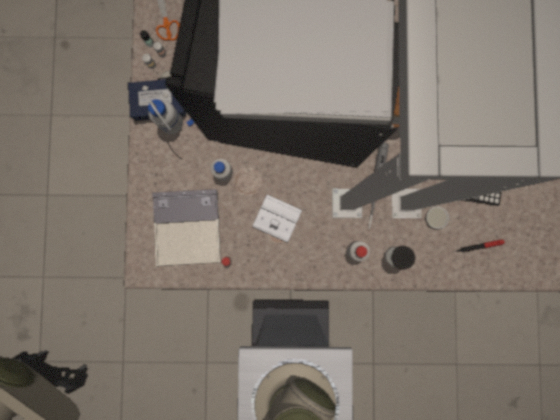

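The scene view shows the board at about (200,200), its lap plate at (217,187), the strip at (281,236), and the vial at (201,228). The blue bottle is at (270,180), the white bottle at (336,290) and the jar at (382,318). In the top view the strip is at (277,218) with its tab near (275,223). The board covers (153–219,190–265), with the plate on the far side.

```bash
cat > h.py <<'E'
import numpy as np, cv2
from rig import env, optics
def ray(c,u,v):
    f=210/np.tan(np.radians(c["fov_y"]/2)); T=c["T"]
    return T[:3,3], T[:3,:3]@np.array([(u-c["cx"])/f,(v-c["cy"])/f,1.])
def plane(c,u,v,z):
    o,d=ray(c,u,v); return o+d*(z-o[2])/d[2]
def proj(c,p):
    f=210/np.tan(np.radians(c["fov_y"]/2)); q=np.linalg.inv(c["T"])@np.r_[p,1]
    return f*q[:2]/q[2]+[c["cx"],c["cy"]]
def tri(obs):  # list of (c,u,v) -> point, miss
    A=np.zeros((3,3));b=np.zeros(3);R=[ray(*o) for o in obs]
    for o,d in R:
        d=d/np.linalg.norm(d);P=np.eye(3)-np.outer(d,d);A+=P;b+=P@o
    p=np.linalg.solve(A,b)
    return p,[float(np.linalg.norm(np.cross(p-o,d/np.linalg.norm(d)))) for o,d in R]
def shot(n,name):
    c=optics.calibration(n); im=optics.get_image(n)[:,:,::-1].copy()
    cv2.imwrite(f"pics/{name}.png",im); np.save(f"pics/{name}.npy",c,allow_pickle=True); return c,im
def load(name): return np.load(f"pics/{name}.npy",allow_pickle=True).item(), cv2.imread(f"pics/{name}.png")
E
python3 - <<'E'
from h import *
t=optics.calibration("top"); s=optics.calibration("scene")
np.set_printoptions(precision=3,suppress=True)
for n,u,v,z in [("strip",277,218,.01),("tab",275,223,.045),("bTL",153,193,.024),("bTR",218,191,.024),("bBL",155,266,.014),("bBR",219,263,.014),("vial",226,261,.049),("blue",221,169,.09),("white",360,252,.096),("jar",401,258,.094),("post",347,203,0)]: print(n,plane(t,u,v,z))
print("tab",tri([(t,275,223),(s,275,225)]))
print(optics.calibration("wrist")["T"], optics.calibration("wrist")["fov_y"])
c,im=shot("wrist","w0")
E
```

```text
strip [0.513 0.055 0.01 ]
tab [0.497 0.06  0.045]
bTL [0.58  0.404 0.024]
bTR [0.587 0.221 0.024]
bBL [0.375 0.395 0.014]
bBR [0.385 0.216 0.014]
vial [0.393 0.192 0.049]
blue [0.639 0.204 0.09 ]
white [ 0.422 -0.164  0.096]
jar [ 0.407 -0.272  0.094]
post [ 0.558 -0.145  0.   ]
tab (array([0.499, 0.058, 0.041]), [0.0027661540110163387, 0.0027661540110162923])
[[ 0.329  0.912  0.246  0.118]
 [ 0.944 -0.317 -0.087  0.542]
 [-0.001  0.261 -0.965  0.374]
 [ 0.     0.     0.     1.   ]] 66.41293785037372
```

View pics/w0.png

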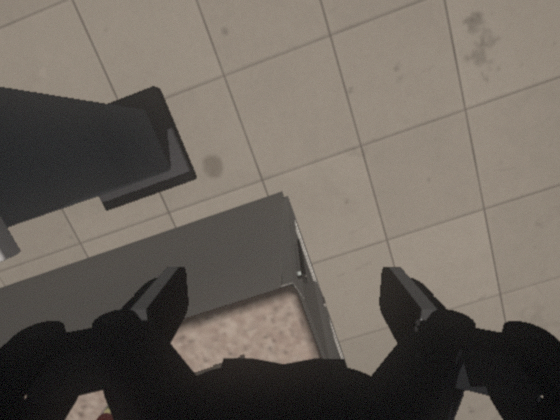

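```bash
python3 -c "
from h import *
s=optics.calibration('scene')
for p in [(285,165),(400,250),(447,215),(362,264)]: print(plane(s,*p,0))
"
python3 -m jog '[{"linear":[-0.9,-0.17,0]},{"linear":[-0.9,-0.17,0]},{"linear":[-0.9,-0.17,0]},{"linear":[-0.9,-0.17,0]},{"linear":[-0.9,-0.17,0]},{"linear":[-0.9,-0.17,0]},{"linear":[-0.9,-0.17,0]},{"linear":[-0.9,-0.17,0]},{"linear":[-0.9,-0.17,0]},{"linear":[-0.9,-0.17,0]},{"linear":[-0.9,-0.17,0]},{"linear":[-0.9,-0.17,0]}]'
python3 -c "
from h import *
shot('wrist','w1')"
```

```text
[0.78173347 0.27179121 0.        ]
[ 0.65572288 -0.18512267  0.        ]
[ 0.85231482 -0.20505163  0.        ]
[ 0.5598368  -0.14652721  0.        ]invalid input
```

View pics/w1.png

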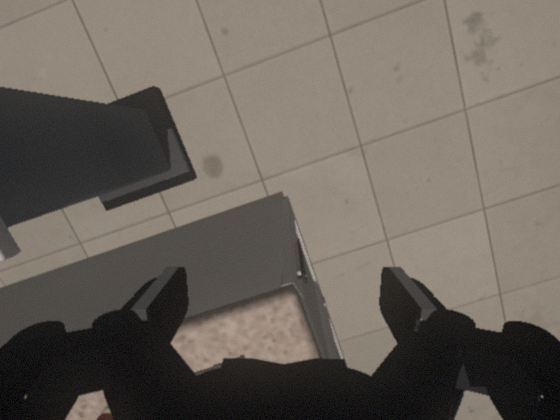

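The move was refused, presumably because each row needs a "roll" value, so w1 shows the same view as before: only floor and worktop corner. I'll include the turn in every row.

```bash
python3 -m jog '[{"linear":[-0.85,-0.33,0],"roll":-0.35},{"linear":[-0.85,-0.33,0],"roll":-0.35},{"linear":[-0.85,-0.33,0],"roll":-0.35},{"linear":[-0.85,-0.33,0],"roll":-0.35},{"linear":[-0.85,-0.33,0],"roll":-0.35},{"linear":[-0.85,-0.33,0],"roll":-0.35},{"linear":[-0.85,-0.33,0],"roll":-0.35},{"linear":[-0.85,-0.33,0],"roll":-0.35},{"linear":[-0.85,-0.33,0],"roll":-0.35},{"linear":[-0.85,-0.33,0],"roll":-0.35},{"linear":[-0.85,-0.33,0],"roll":-0.35},{"linear":[-0.85,-0.33,0],"roll":-0.35}]'
python3 -m jog '[{"linear":[0,0,0],"roll":0},{"linear":[0,0,0],"roll":0}]'
python3 -c "
from h import *
shot('wrist','w2')"
```

```text
time_s: 1.2
position: [0.5558, 0.2961, 0.2312]
tool_rot: [[-0.999, -0.034, -0.0], [-0.034, 0.999, -0.0], [0.0, -0.0, -1.0]]
ft_force: [0.1, 0.2, 0.1]
grip_width: 0.0855
gripper_force: 0.0
time_s: 1.37
position: [0.5555, 0.2962, 0.2302]
tool_rot: [[-1.0, -0.03, -0.001], [-0.03, 1.0, -0.0], [0.001, -0.0, -1.0]]
ft_force: [-0.7, -0.5, -0.1]
grip_width: 0.0855
gripper_force: 0.0
```

View pics/w2.png

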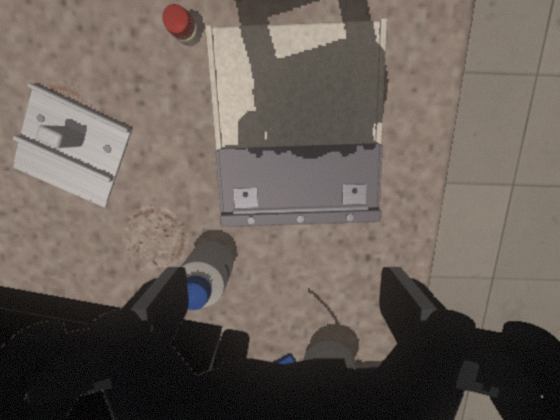

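w2 shows the board with its deck at (210–385, 20–148) and plate front edge running (217,149)–(380,143). The strip is at (72,145) with its tab at (52,138) and corners (33,87), (130,130), (107,204), (14,165). The red-capped vial is at (178,22) and the blue cap at (195,293). I'll take a second wrist view about 0.17 m to the side so I can triangulate.

```bash
python3 -m jog '[{"linear":[0,-0.84,0],"roll":0},{"linear":[0,-0.84,0],"roll":0},{"linear":[0,-0.84,0],"roll":0},{"linear":[0,-0.84,0],"roll":0},{"linear":[0,-0.84,0],"roll":0},{"linear":[0,0,0],"roll":0},{"linear":[0,0,0],"roll":0}]'
python3 -c "
from h import *
c,a=shot('wrist','w3'); _,b=load('w2')
A=cv2.resize(a[20:260,120:500],None,fx=2.1,fy=2.1,interpolation=cv2.INTER_CUBIC)
cv2.imwrite('pics/w3c.png',A)
B1=cv2.resize(b[70:220,0:140],None,fx=2.8,fy=2.8,interpolation=cv2.INTER_CUBIC);B2=cv2.resize(b[10:230,195:395],None,fx=1.9091,fy=1.9091,interpolation=cv2.INTER_CUBIC)
cv2.imwrite('pics/w2c.png',np.hstack([B1,B2[:420]]))"
```

```text
time_s: 2.0
position: [0.5591, 0.129, 0.2318]
tool_rot: [[-1.0, -0.031, 0.0], [-0.031, 1.0, 0.0], [-0.0, 0.0, -1.0]]
ft_force: [-0.3, 0.6, 0.8]
grip_width: 0.0851
gripper_force: 0.0
```

View pics/w3c.png

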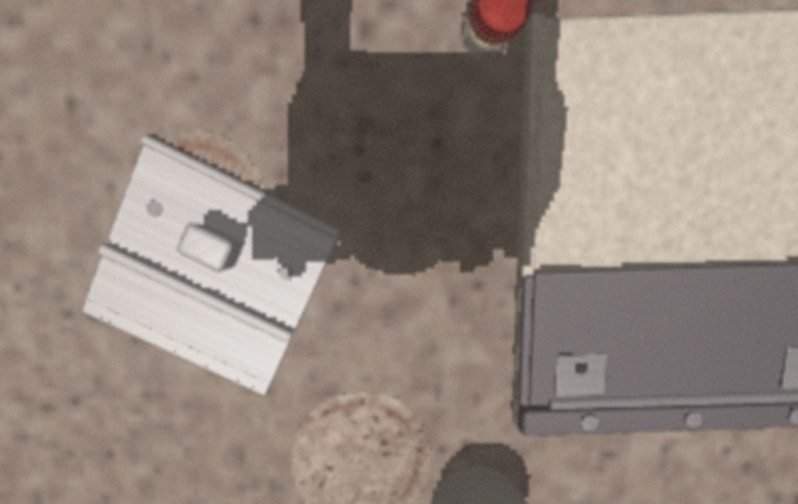

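View pics/w2c.png

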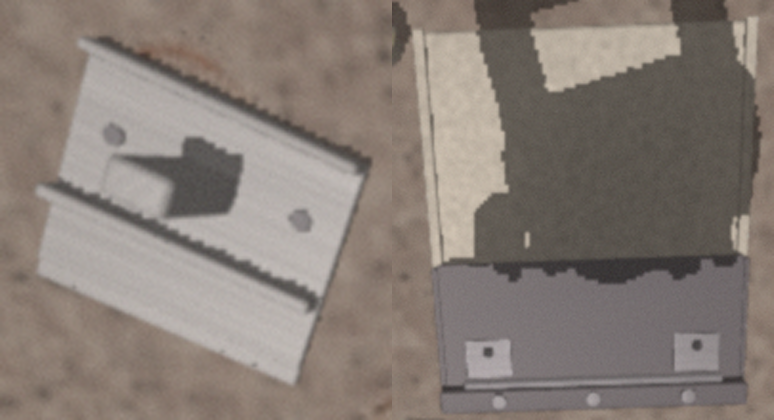

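The crops resolve everything I need.
- **w3 crop (2.1x):** leading edge (84,312)–(266,394), bead ends (103,247) and (293,328), tab top (208,243), plate front-left corner (525,275).
- **w2 crop:** leading edge (40,273)–(296,383), bead ends (40,188) and (315,305), tab top (138,186). The plate front edge runs (435,266)–(745,258).

Run:
```python
from h import *
np.set_printoptions(precision=4,suppress=True)
c3,_=load('w3'); c2,_=load('w2')
P3=lambda u,v:(c3,120+(u+.5)/2.1-.5,20+(v+.5)/2.1-.5)
P2=lambda u,v:(c2,(u+.5)/2.8-.5,70+(v+.5)/2.8-.5)
B2=lambda u,v:(c2,195+(u-391.5)/1.909-.5,10+(v+.5)/1.909-.5)
pts={"LE_l":(P2(40,273),P3(84,312)),"LE_r":(P2(296,383),P3(266,394)),"bead_l":(P2(40,188),P3(103,247)),"bead_r":(P2(315,305),P3(293,328)),
"hem_l":(P2(82,42),P3(147,137)),"hem_r":(P2(368,163),P3(338,237)),"tab":(P2(138,186),P3(206,242)),"plateFL":(B2(435,266),P3(525,275))}
R={}
for k,o in pts.items():
    p,m=tri(o); R[k]=p; print(k,p,np.array(m)*1000)
def yaw(l,r): d=l-r; return np.degrees(np.arctan2(-d[0],d[1]))
z={"LE":.003,"bead":.014,"hem":.012}
for k in z:
    q=[np.mean([plane(*o,z[k]) for o in pts[k+s]],axis=0) for s in("_l","_r")]
    # _l image-left = world -y
    print(k,q,"len",np.linalg.norm(q[0]-q[1])*1000,"yaw",yaw(q[1],q[0]),"mid",(q[0]+q[1])/2)
print("tab@45",[plane(*o,.045) for o in pts["tab"]])
for n,u,v,zz in [("FL",435,266,.024),("FR",745,258,.024),("RL",442,410,.024),("RR",747,402,.024),("dL",432,33,.012),("curbL",414,31,.016),("curbR",757,18,.016),("dR",749,20,.012)]: print(n,plane(*B2(u,v),zz))
a=plane(*B2(435,266),.024);b=plane(*B2(745,258),.024);print("board yaw",yaw(b,a),np.linalg.norm(a-b),(a+b)/2)
a=plane(*B2(414,31),.016);b=plane(*B2(757,18),.016);print("curb yaw",yaw(b,a),np.linalg.norm(a-b),(a+b)/2)
```

```text
LE_l [ 0.5381 -0.0138  0.0015] [0.3525 0.3525]
LE_r [0.5814 0.0865 0.0022] [0.2992 0.2992]
bead_l [0.5031 0.0035 0.0147] [0.1002 0.1002]
bead_r [0.5446 0.102  0.0092] [1.8412 1.8412]
hem_l [0.4494 0.0286 0.0142] [0.3468 0.3468]
hem_r [0.4923 0.1249 0.0011] [2.0968 2.0968]
tab [0.4993 0.0628 0.045 ] [0.985 0.985]
plateFL [0.5102 0.2234 0.015 ] [0.3893 0.3893]
LE [array([ 0.5379, -0.0128,  0.003 ]), array([0.5812, 0.0868, 0.003 ])] len 108.59196087189649 yaw -23.466732838579272 mid [0.5595 0.037  0.003 ]
bead [array([0.5031, 0.003 , 0.014 ]), array([0.5439, 0.1033, 0.014 ])] len 108.31024874669737 yaw -22.136890767347474 mid [0.5235 0.0532 0.014 ]
hem [array([0.4491, 0.0275, 0.012 ]), array([0.4922, 0.1275, 0.012 ])] len 108.90345886832353 yaw -23.30517406858578 mid [0.4707 0.0775 0.012 ]
tab@45 [array([0.5003, 0.0629, 0.045 ]), array([0.4984, 0.0628, 0.045 ])]
FL [0.5093 0.2252 0.024 ]
FR [0.4999 0.3977 0.024 ]
RL [0.5929 0.2273 0.024 ]
RR [0.5827 0.4078 0.024 ]
dL [0.3898 0.2241 0.012 ]
curbL [0.3903 0.2156 0.016 ]
curbR [0.3791 0.3932 0.016 ]
dR [0.3789 0.3903 0.012 ]
board yaw 3.115227291272051 0.17274862617822634 [0.5046 0.3114 0.024 ]
curb yaw 3.598974483430169 0.17801629492601975 [0.3847 0.3044 0.016 ]
```

All the checks hold. The tab triangulates to z = 45 mm, the leading edge measures 109 mm against 110, the plate 173 against 172, and deck edge to plate front 120 against 120. That gives:
- **Strip:** yaw −23°, tab at (0.4995, 0.0626).
- **Board:** yaw 3.3°, plate front middle at (0.5046, 0.3114).

Next I'll align over the tab and go down.

```bash
python3 -m jog '[{"linear":[0.77,-0.57,0],"roll":0},{"linear":[0.77,-0.57,0],"roll":0},{"linear":[0,-0.475,0],"roll":0},{"linear":[0,0,0.6],"roll":1},{"linear":[0,0,0.6],"roll":1},{"linear":[0,0,0.6],"roll":1},{"linear":[0,0,0.6],"roll":1},{"linear":[0,0,0.6],"roll":1},{"linear":[0,0,0.6],"roll":0},{"linear":[0,0,0],"roll":0},{"linear":[0,0,0],"roll":0}]'
```

```text
time_s: 2.97
position: [0.4999, 0.0641, 0.0873]
tool_rot: [[-0.921, 0.391, -0.002], [0.391, 0.921, 0.0], [0.002, -0.0, -1.0]]
ft_force: [-0.6, 0.4, 0.2]
grip_width: 0.085
gripper_force: 0.0
```

```bash
python3 -m jog '[{"linear":[0,0,0.6],"roll":0},{"linear":[0,0,0.6],"roll":0},{"linear":[0,0,0.45],"roll":0},{"linear":[0,0,0.25],"roll":0},{"linear":[0,0,0.05],"roll":0},{"linear":[0,0,0],"roll":0},{"linear":[0,0,0],"roll":0}]'
python3 -m jog '[{"linear":[0,0,0],"roll":0},{"linear":[0,0,0],"roll":0},{"linear":[0,0,0],"roll":0},{"linear":[0,0,0],"roll":0},{"linear":[0,0,0],"roll":0},{"linear":[0,0,0],"roll":0},{"linear":[0,0,0],"roll":0},{"linear":[0,0,0],"roll":0},{"linear":[0,0,0],"roll":0},{"linear":[0,0,0],"roll":0}]' -1 60
```

```text
time_s: 3.55
position: [0.5013, 0.0631, 0.0108]
tool_rot: [[-0.92, 0.392, 0.003], [0.392, 0.92, -0.0], [-0.003, 0.001, -1.0]]
ft_force: [-0.1, -0.1, -0.4]
grip_width: 0.0852
gripper_force: 0.0
time_s: 4.38
position: [0.5006, 0.0628, 0.0097]
tool_rot: [[-0.92, 0.393, 0.001], [0.393, 0.92, -0.0], [-0.001, 0.0, -1.0]]
ft_force: [-1.4, -0.4, 5.7]
grip_width: 0.0232
gripper_force: 59.5
```

Gripped at 23 mm width with 60 N. Next I'll lift and turn to the board's yaw.

```bash
python3 -m jog '[{"linear":[0,0,-0.2],"roll":0},{"linear":[0,0,-0.3],"roll":0},{"linear":[0,0,-0.4],"roll":0},{"linear":[0,0,-0.4],"roll":0},{"linear":[0,0,-0.4],"roll":-0.75},{"linear":[0,0,-0.2],"roll":-0.75},{"linear":[0,0,0],"roll":-0.75},{"linear":[0,0,0],"roll":-0.75},{"linear":[0,0,0],"roll":-0.75},{"linear":[0,0,0],"roll":-0.75},{"linear":[0,0,0],"roll":-0.75},{"linear":[0,0,0],"roll":0}]'
python3 -m jog '[{"linear":[0,0.3,0],"roll":0},{"linear":[0.14,0.6,0],"roll":0},{"linear":[0.14,0.6,0],"roll":0},{"linear":[0.14,0.6,0],"roll":0},{"linear":[0.14,0.6,0],"roll":0},{"linear":[0.14,0.6,0],"roll":0},{"linear":[0.14,0.6,0],"roll":0},{"linear":[0.14,0.6,0],"roll":0},{"linear":[0.14,0.6,0],"roll":0},{"linear":[0.14,0.6,0],"roll":0},{"linear":[0.14,0.3,0],"roll":0},{"linear":[0.07,0.2,0],"roll":0}]'
python3 -m jog '[{"linear":[0,0,0],"roll":0},{"linear":[0,0,0],"roll":0},{"linear":[0,0,0],"roll":0}]'
python3 -c "
from h import *
shot('wrist','w4');shot('scene','s4')"
```

```text
time_s: 5.38
position: [0.5002, 0.0628, 0.0855]
tool_rot: [[-0.998, -0.057, -0.001], [-0.057, 0.998, 0.0], [0.001, 0.0, -1.0]]
ft_force: [-0.1, -0.7, -1.8]
grip_width: 0.0234
gripper_force: 58.9
time_s: 6.38
position: [0.4268, 0.3091, 0.0853]
tool_rot: [[-0.999, -0.055, -0.001], [-0.055, 0.999, 0.0], [0.001, 0.0, -1.0]]
ft_force: [-1.2, -0.6, -1.7]
grip_width: 0.023
gripper_force: 59.1
time_s: 6.63
position: [0.4284, 0.3067, 0.0853]
tool_rot: [[-0.999, -0.053, -0.0], [-0.053, 0.999, -0.0], [0.0, -0.0, -1.0]]
ft_force: [0.4, 0.2, -1.1]
grip_width: 0.0233
gripper_force: 59.1
```

View pics/w4.png

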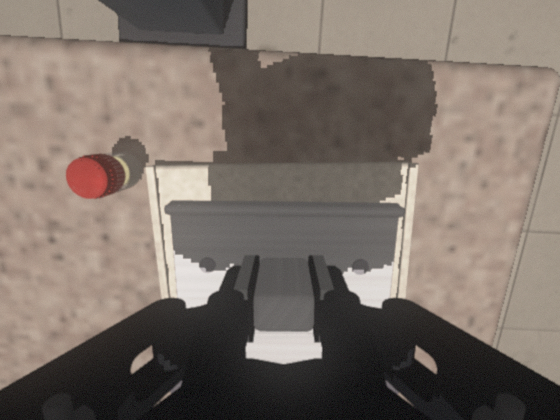

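w4 shows the strip held level over the deck. Its hem runs (166,204)–(404,206), parallel to the deck's rear edge at (150,165)–(417,165), and the vial is standing at (95,175). I'll lower to just above the deck, look again and measure the alignment.

```bash
python3 -m jog '[{"linear":[0,0,0.4],"roll":0},{"linear":[0,0,0.4],"roll":0},{"linear":[0,0,0.4],"roll":0},{"linear":[0,0,0.25],"roll":0},{"linear":[0,0,0],"roll":0},{"linear":[0,0,0],"roll":0},{"linear":[0,0,0],"roll":0}]'
python3 -c "
from h import *
c,a=shot('wrist','w5');_,b=shot('scene','s5')
A=cv2.resize(a[60:310,120:450],None,fx=2.4,fy=2.4,interpolation=cv2.INTER_CUBIC)
cv2.imwrite('pics/w5c.png',A)
"
```

```text
time_s: 7.32
position: [0.4288, 0.3073, 0.0281]
tool_rot: [[-0.999, -0.054, 0.001], [-0.054, 0.999, 0.001], [-0.001, 0.0, -1.0]]
ft_force: [0.6, 0.6, -1.7]
grip_width: 0.0228
gripper_force: 59.1
```

View pics/w5c.png

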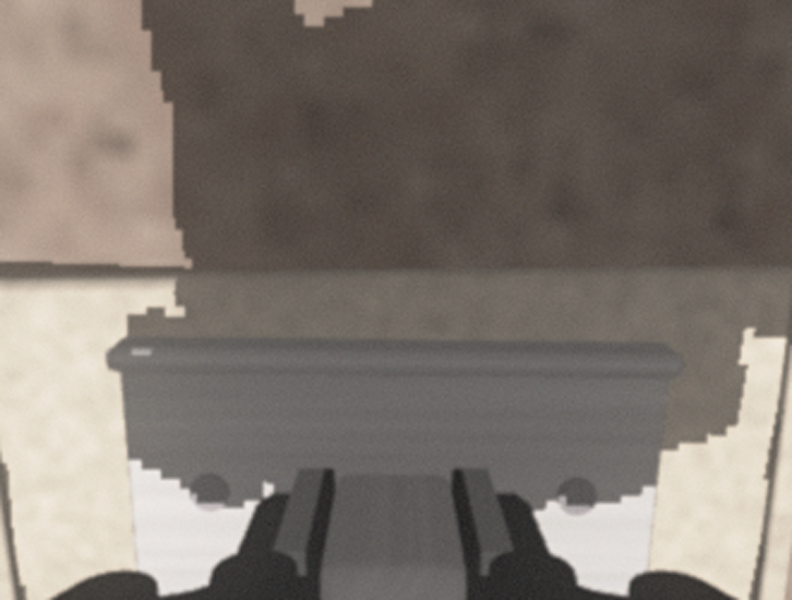

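w5c shows the hem top edge at (125,338)–(668,345), leaf sides at 122 and 669 on row 380, and the deck's rear edge on rows 272–268. The inner curb lines are (5,500)–(20,600) on the left and (775,430)–(755,590) on the right.

Run:
```python
from h import *
np.set_printoptions(precision=4,suppress=True)
c,_=load('w5'); P=lambda u,v,z:plane(c,120+(u+.5)/2.4-.5,60+(v+.5)/2.4-.5,z)
zs=.0281-.0095
yaw=lambda l,r:np.degrees(np.arctan2(-(r-l)[0],(r-l)[1]))
hl,hr=P(122,338,zs+.012),P(668,345,zs+.012)
print("hem",hl,hr,np.linalg.norm(hl-hr),yaw(hl,hr),(hl+hr)/2)
dl,dr=P(20,270,.012),P(770,268,.012); print("deck rear",dl,dr,yaw(dl,dr))
th=np.radians(3.3);X=np.array([np.cos(th),np.sin(th),0]);Y=np.array([-X[1],X[0],0]);F=np.array([.5046,.3114,0])
B=lambda p:np.array([(p-F)@X,(p-F)@Y,p[2]])*1000
for n,p in dict(hem=(hl+hr)/2,dl=dl,dr=dr,leafL=P(126,420,zs+.004),leafR=P(664,420,zs+.004),
 cL1=P(5,500,.016),cL2=P(20,600,.016),cR1=P(775,430,.016),cR2=P(755,590,.016),TCP=np.array([.4288,.3073,.0281])).items(): print(n,B(p))
```

```text
hem [0.3951 0.2558 0.0306] [0.391  0.3575 0.0306] 0.10176835387410266 2.279658018400132 [0.393  0.3066 0.0306]
deck rear [0.3861 0.2289 0.012 ] [0.3776 0.3831 0.012 ] 3.1861718263284273
hem [-111.6539    1.6435   30.6   ]
dl [-123.0025  -75.5246   12.    ]
dr [-122.6958   78.8699   12.    ]
leafL [-93.9147 -52.9403  22.6   ]
leafR [-93.395   56.0225  22.6   ]
cL1 [-73.5891 -83.4359  16.    ]
cL2 [-49.1271 -83.3924  16.    ]
cR1 [-88.8733  82.2352  16.    ]
cR2 [-50.84    82.5134  16.    ]
TCP [-75.9103   0.2702  28.1   ]
```

The strip is within about 2 mm of centre, about 1° of square, and its leading edge is about 12 mm short of the plate. I'll feel for the deck.

```bash
python3 -m jog '[{"linear":[0,0,0.05],"roll":0},{"linear":[0,0,0.05],"roll":0},{"linear":[0,0,0],"roll":0},{"linear":[0,0,0],"roll":0}]'
python3 -m jog '[{"linear":[0,0,0.025],"roll":0},{"linear":[0,0,0],"roll":0},{"linear":[0,0,0],"roll":0}]'
python3 -m jog '[{"linear":[0,0,0.025],"roll":0},{"linear":[0,0,0],"roll":0},{"linear":[0,0,0],"roll":0}]'
```

```text
time_s: 7.75
position: [0.4281, 0.3072, 0.0233]
tool_rot: [[-0.999, -0.055, -0.0], [-0.055, 0.999, -0.0], [0.0, -0.0, -1.0]]
ft_force: [-0.3, -0.7, -0.8]
grip_width: 0.0234
gripper_force: 59.1
time_s: 8.0
position: [0.4282, 0.3072, 0.0223]
tool_rot: [[-0.999, -0.055, -0.0], [-0.055, 0.999, -0.0], [0.0, -0.0, -1.0]]
ft_force: [-0.5, 0.0, -1.4]
grip_width: 0.0235
gripper_force: 59.1
time_s: 8.25
position: [0.4283, 0.3073, 0.0217]
tool_rot: [[-0.999, -0.055, 0.0], [-0.055, 0.999, 0.0], [-0.0, 0.0, -1.0]]
ft_force: [-2.1, 0.4, 4.7]
grip_width: 0.023
gripper_force: 59.6
```

Contact with the deck at about 5 N. I'll back off 0.8 mm and slide in.

```bash
python3 -m jog '[{"linear":[0,-0.03,-0.02],"roll":0},{"linear":[-0.1,0,0],"roll":0},{"linear":[-0.1,0,0],"roll":0},{"linear":[-0.1,0,0],"roll":0},{"linear":[-0.1,0,0],"roll":0},{"linear":[-0.1,0,0],"roll":0},{"linear":[0,0,0],"roll":0},{"linear":[0,0,0],"roll":0}]'
python3 -m jog '[{"linear":[-0.1,0,0],"roll":0},{"linear":[-0.1,0,0],"roll":0},{"linear":[-0.1,0,0],"roll":0},{"linear":[-0.1,0,0],"roll":0},{"linear":[0,0,0],"roll":0},{"linear":[0,0,0],"roll":0}]'
python3 -c "
from h import *
shot('wrist','w6');_,b=shot('scene','s6')
cv2.imwrite('pics/s6c.png',cv2.resize(b[120:260,130:320],None,fx=4,fy=4,interpolation=cv2.INTER_CUBIC))"
```

```text
time_s: 8.92
position: [0.4484, 0.3071, 0.022]
tool_rot: [[-0.999, -0.054, -0.0], [-0.054, 0.999, -0.0], [0.0, -0.0, -1.0]]
ft_force: [-0.1, -0.1, -1.4]
grip_width: 0.0231
gripper_force: 59.0
time_s: 9.42
position: [0.4644, 0.3079, 0.022]
tool_rot: [[-0.999, -0.054, -0.0], [-0.054, 0.999, -0.0], [0.0, -0.0, -1.0]]
ft_force: [-0.0, 0.3, -2.0]
grip_width: 0.0231
gripper_force: 59.0
```

View pics/s6c.png

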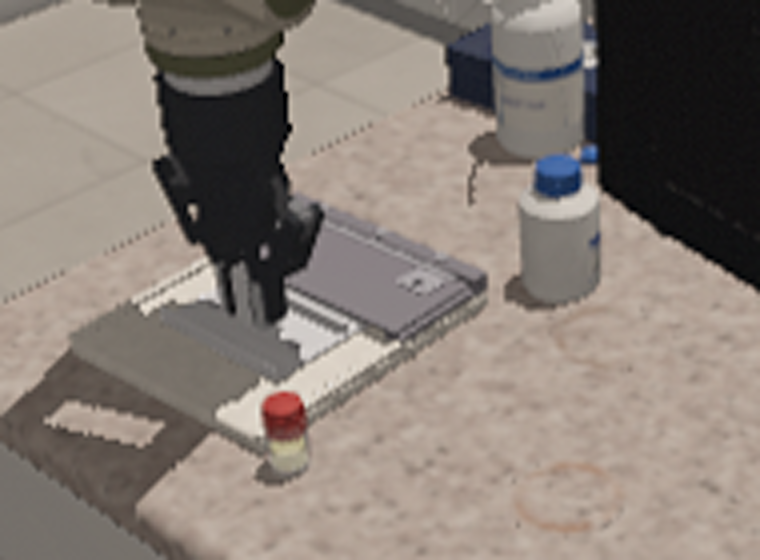

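s6c shows the strip flat with its leading edge under the plate, which lies flat (front-right corner at (395,335)). The bead is just in front of it and the vial and bottle are where they were. I'll push the last stretch in small steps, watching the x force.

```bash
python3 -m jog '[{"linear":[-0.1,0,0],"roll":0},{"linear":[-0.05,0,0],"roll":0},{"linear":[0,0,0],"roll":0},{"linear":[0,0,0],"roll":0}]'
for i in 1 ; do python3 -m jog '[{"linear":[-0.04,0,0],"roll":0},{"linear":[0,0,0],"roll":0},{"linear":[0,0,0],"roll":0}]'; done
python3 -m jog '[{"linear":[-0.03,0,0],"roll":0},{"linear":[0,0,0],"roll":0},{"linear":[0,0,0],"roll":0}]'
```

```text
time_s: 9.85
position: [0.4703, 0.3083, 0.0221]
tool_rot: [[-0.999, -0.054, 0.0], [-0.054, 0.999, 0.0], [-0.0, 0.0, -1.0]]
ft_force: [-0.0, 0.5, -2.0]
grip_width: 0.0231
gripper_force: 59.0
time_s: 10.1
position: [0.4711, 0.3083, 0.0219]
tool_rot: [[-0.998, -0.055, -0.002], [-0.055, 0.998, -0.0], [0.002, -0.0, -1.0]]
ft_force: [-4.4, 0.0, -0.0]
grip_width: 0.023
gripper_force: 59.1
time_s: 10.35
position: [0.4713, 0.3082, 0.0219]
tool_rot: [[-0.998, -0.055, -0.004], [-0.055, 0.998, -0.001], [0.004, -0.001, -1.0]]
ft_force: [-8.6, -1.3, 2.4]
grip_width: 0.0236
gripper_force: 59.6
```

The bead touched the plate at TCP x ≈ 0.471, where the x force rises. I'll ease off the forward push and press down.

```bash
python3 -m jog '[{"linear":[0.04,0,0],"roll":0},{"linear":[0,0,0],"roll":0},{"linear":[0,0,0],"roll":0}]'
python3 -m jog '[{"linear":[0,0,0.03],"roll":0},{"linear":[0,0,0],"roll":0},{"linear":[0,0,0],"roll":0}]'
python3 -m jog '[{"linear":[0,0,0.01],"roll":0},{"linear":[0,0,0],"roll":0},{"linear":[0,0,0],"roll":0}]'
```

```text
time_s: 10.6
position: [0.471, 0.3084, 0.022]
tool_rot: [[-0.999, -0.055, -0.001], [-0.055, 0.999, -0.0], [0.001, -0.0, -1.0]]
ft_force: [-3.6, -0.3, -1.6]
grip_width: 0.0229
gripper_force: 59.1
time_s: 10.85
position: [0.4711, 0.3084, 0.0217]
tool_rot: [[-0.998, -0.055, -0.0], [-0.055, 0.998, -0.0], [0.0, -0.0, -1.0]]
ft_force: [-8.2, -2.0, 7.1]
grip_width: 0.0229
gripper_force: 60.3
time_s: 11.1
position: [0.4711, 0.3084, 0.0217]
tool_rot: [[-0.998, -0.055, 0.0], [-0.055, 0.998, -0.0], [-0.0, -0.0, -1.0]]
ft_force: [-8.5, -2.2, 11.2]
grip_width: 0.0234
gripper_force: 61.0
```

```bash
python3 -m jog '[{"linear":[0.02,0,0],"roll":0},{"linear":[0,0,0],"roll":0},{"linear":[0,0,0],"roll":0},{"linear":[0,0,0],"roll":0},{"linear":[0,0,0],"roll":0},{"linear":[0,0,0],"roll":0}]'
python3 -c "
from h import *
_,a=shot('wrist','w7');_,b=shot('scene','s7')
A=cv2.resize(a[60:310,100:460],(396*1,275));B=cv2.resize(b[140:250,130:288],(396,275),interpolation=cv2.INTER_CUBIC)
cv2.imwrite('pics/end.png',np.hstack([A,B]))"
```

```text
time_s: 11.6
position: [0.4711, 0.3084, 0.0217]
tool_rot: [[-0.998, -0.055, 0.002], [-0.055, 0.998, 0.0], [-0.002, 0.0, -1.0]]
ft_force: [-4.5, -2.4, 9.4]
grip_width: 0.0232
gripper_force: 60.4
```

View pics/end.png

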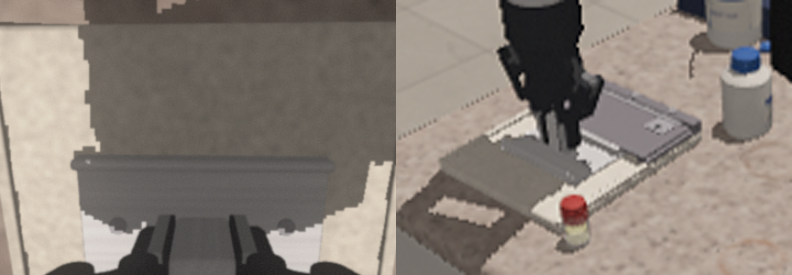

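The final view shows the hem parallel to the deck's rear edge (rows 155 and 23 of the crop), the bead at the plate front, the plate flat, and the vial and bottle undisturbed. One check on the insertion depth, then I'll hand in.

Run:
```python
from h import *
c,_=load('w7'); P=lambda u,v,z:plane(c,100+u/1.1,60+v/1.1,z)
d=P(200,23,.012);h=P(203,155,.024);l,r=P(78,155,.024),P(330,158,.024)
dep=(np.linalg.norm((h-d)[:2]))*1000-20; print("edge depth mm",dep,"yaw",np.degrees(np.arctan2(-(r-l)[0],(r-l)[1])),"mid y",(l+r)/2)
s=env.observe(); print(s["ft_force"],s["time_s"])
if 30.5<dep<40: print(env.close_job())
```

```text
edge depth mm 31.519422073737935 yaw 2.376976975979426 mid y [0.4355603  0.30823435 0.024     ]
[-4.61117775 -2.08690289  9.31885832] 11.7
the job is handed in; nothing more can be done
None
```

The strip is under the lap plate with its bead against the plate's front edge, still gripped and pressed flat at about 9 N. I handed the job in at 11.7 s. My last camera check put the leading edge about 31.5 mm under the plate (home is 35, the limit 30) and the strip about 1° off square, but the hand-in returned no verdict.

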